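# Index the plate and hold its key lock turned

### The arm

A 7-joint arm with a two-finger parallel gripper is mounted at the origin on a cart in front of the work surface, level with it; the furniture and walls round the work are solid. World frame = base frame: x ahead of the robot, y to its left, z up, the work surface at z = 0. Lengths are in m, angles in rad, forces in N, time in s.
With the tool pointing down it reaches from about 0.4 to 0.85 m from the base axis. Payload 10.4 kg.
Tool frame: the origin (TCP) lies on the centre line of the jaws, within the pads' length; the fingertips stand 11 mm ahead of it and the grasp point (between the pads) lies 8 mm behind it (tip_reach is the distance from the TCP to the fingertips, in m); z points along the fingers, y is the line along which they close (so a half turn about z gives the same grasp; the last joint's range is limited). The gripper opens to 85 mm and grips with 20 to 120 N. Pads are 22 mm wide; open, the fingers measure 114 mm over their backs; the gripper's body (76 mm by 85 mm) begins 54 mm behind the grasp point. The pads swing forward as they close: fully open they stand 13 mm farther back than shut.
Start: joints at [-1.139, 0.332, -0.065, 1.46, 0.022, 1.35, -0.088], TCP at [0.275, 0.561, 0.242] pointing down, gripper open.
Joint ranges: [-2.6, 2.6], [-0.5, 2.12], [-1.47, 1.34], [0.16, 2.42], [-1.27, 4.41], [0.06, 2.06], [-2.6, 2.6]. Speed limits (rad/s): [2.22, 2.22, 2.79, 2.79, 3.14, 3.14, 3.14].

### API

Orientations are given as a unit quaternion [x, y, z, w].
In Python, from workcell import get_obs, camera, hand_in, tip_reach gives the robot as it stands. The module is installed in compiled form; this text tells all that it offers.
- The arm moves only by the tool move_arm, never from a script. Its argument "plan" is a list of rows, each an object with "delta_pos": the shift along the tool's x, y, z in a scale on which 1.0 is 1 m, a list of three; "turn": the turn, a rotation vector about the tool's x, y, z in fractions of the full range, 1 being pi rad, a list of three; "fingers": the closure, from 0 (fully open) to 1 (shut). A call has 1 to 12 rows; each row is the pose to reach, as a shift and turn from the pose commanded when the call began, along the tool's axes at that moment; what a row does not reach only later rows make up. A row lasts 1/8 s, in which the tool goes at most 62.5 mm and 10.7 degrees, less where a joint would pass 70% of its speed; a pose out of reach is approached as far as the arm can. A shift or turn number past 1, either way, is cut back to 1. A call with a gripper value outside its range is refused whole. The fingers move at their own pace and stop on an object; "force" is the grip in N (left out, the last holds). Time passes only in rows, so rows that repeat a pose let the fingers close. It gives the time, the measured TCP pose, the force, the opening and the grip force at its end, in the units of the state.
- get_obs(): the state, without advancing time (a new reading comes with each control period).
- camera(name): name is "side" or "top"; returns a dict with "color" (400x640x3 uint8, red, green, blue), "range_z" (400x640 float32, m along the optical axis (not along the pixel's ray), 0 where there is no reading), "fx", "fy", "cx", "cy" (pixels), "k1" (the pictures are not rectified: a ray, as slopes to the right and down, at radius r is drawn at 1 + k1 r^2 times it, then the intrinsics apply), "R" (3x3) and "t" (3): a world point X has camera coordinates R X + t. Camera axes: x right, y down, z forward; pixel columns grow to the right and rows downward; lengths in m; the calibration is good to about 2 mm. A picture is of the moment at which its call begins.
- hand_in(): hands the job in; it is judged then, once.
The state is a dict: "clock": time; "joint_pos": joint angles; "joint_velocities": joint speeds; "tau": joint torques, N m; "position": TCP position; "ee_rot": TCP orientation; "ft_force": force on the tool from outside, world axes, zero at the start; "torque": the same for the moment, N m; "grip_width": opening from 0.0 (shut) to 1.0 (fully open); "grasp_force": force on a finger pad.
Only numpy, scipy, OpenCV 4.12 (cv2) and the standard library are available. Lean on these libraries where they do the work, as an engineer would, in place of code of your own. Each camera call takes 0.05 s, during which the arm holds its last target. There are 200 camera calls.

### The job

Turn the indexing table's round plate by its upright crank knob until the window in the plate stands over the keyhole below and the plate clicks into its detent. Then take the key from its stand, push it through the window into the keyhole past the stiff pins until its collar is fully home, turn it a quarter turn clockwise to the stop, and finish while still gripping the key and holding it turned against the return spring. Leave the other things on the bench where they are.

Things in the scene. Friction and masses are not known exactly. Their poses are not given: they have to be found in the camera images.
- indexer: indexing table, fixed: grey round foot 180 mm across, 12 mm thick, carrying a round steel plate (170 mm across, top 61 mm above the bench) on a vertical axis. Origin: underside centre, on that axis; its -x points from the axis to the keyhole. A detent housing (24 mm wide, 68 mm high) stands 101 to 139 mm from the axis, 50 degrees anticlockwise from +x
- index_plate (a joint): turn of the round plate, rad, positive anticlockwise from above; 0 = window over the keyhole, where a spring ball sits between two studs on the rim (detent). Starts at -1.5 to -0.75, stays where it is left; about 1 N at the knob moves it, 5 to 8 N over the last stud before the detent; hard stop at 0.5, beyond the detent
- crank_knob (a point): point in the black upright crank knob (18 mm diameter, free to spin) that stands on the plate 62 mm from the axis, on the far side of the axis from the window; the point is on the knob's axis, 95 mm above the bench; the knob reaches from 67 to 111 mm above the bench
- window (a point): centre of the window in the plate, on the plate's top face, 55 mm from the axis; the window is a curved opening about 35 mm wide each way, the only one in the plate, which otherwise covers the lock
- keyway (a point): centre of the keyhole's mouth, 50 mm above the bench, fixed, 55 mm from the plate's axis. The brass lock plug has a slot 20 x 6.5 mm, 34 mm deep, with a 4 mm funnel (3 mm at the slot's ends) round its mouth; at rest the slot's long side lies along this frame's x axis. Two spring pins in one end of the slot resist the key with some 3 to 12 N
- lock_plug (a joint): turn of the lock plug, rad, positive clockwise seen from above: 0 at rest (a spring returns it), hard stop at 1.62. Holding it turned takes about 0.2 N m; the key has about 0.1 rad of play in the slot, so the hand must turn somewhat beyond a quarter (about 1.65 rad)
- key: steel key, 97 mm long, 90 g, upright in its stand. Origin: tip of the blade; z up the key, x along the blade's width. Blade 18 (x) x 5 (y) x 32 mm, lowest 6 mm tapered; collar 26 mm across at 32 to 36 mm above the tip; neck 14 mm; flat bow 36 (x) x 10 (y) mm at 57 to 97 mm, gripped across its 10 mm. Fits either way round. Fully home, the tip is 32 mm below the keyhole's mouth
- key_stand: wooden block 62 x 46 x 36 mm, fixed to the bench, with a slot in its top along its x axis in which the key stands up to its collar (tip 4 mm above the bench). Origin: centre of the underside
- nut: loose M16 steel nut, 24 x 28 x 13 mm, bystander; origin at its underside
- bolt: loose M16 bolt standing on its head, 24 x 28 x 62 mm, bystander; origin at its underside
- v_block: loose steel V-block, 50 x 40 x 36 mm, bystander; origin at its underside
- spanner: loose open-ended spanner, 150 x 25 x 8 mm, bystander; origin at its underside
- star_disc: loose black star-shaped disc, 68 mm across, 9 mm thick, bystander; origin at its underside

How it is judged:
On the way, in this order (a step that is already met when the one before it is completed fails the run):
1. the plate stands in its detent with the window over the keyhole (value of joint index_plate between -0.06 and 0.06 rad and z of key in the frame of key_stand below 0.03 m and horizontal distance between key and key_stand below 0.03 m), for 0.2 s.
2. the key is fully home in the keyhole, not yet turned (z of key in the frame of keyway below -0.028 m and horizontal distance between key and keyway below 0.004 m and value of joint lock_plug below 0.6 rad), for 0.1 s.
3. the key is turned a quarter turn clockwise (value of joint lock_plug above 1.35 rad), for 0.3 s.
At the end, for the whole second after the job is handed in: The fingers still grip the key (more than 3 N); it stands upright (within 0.12 rad) fully home in the keyhole (within 4 mm in depth and sideways) and holds the lock turned by more than 1.35 rad of its 1.62 rad; the plate stands in its detent (within 0.06 rad) (value of joint lock_plug above 1.35 rad and z of key in the frame of keyway below -0.028 m and horizontal distance between key and keyway below 0.004 m and angle between key's own z axis and vertical below 0.12 rad and contact force between the fingers and key above 3 N and value of joint index_plate between -0.06 and 0.06 rad); the arm keeps its last pose, push and grip.
It fails at once if a bystander is moved by more than 30 mm (distance of any of nut, bolt, v_block, spanner, star_disc from where it was at the start of the episode above 0.03 m).
It also fails if it takes over 64 s, if anything falls off the work surface, if the arm or the gripper's body presses on something with over 40 N, if the wrist force passes 120 N, or if a joint passes its speed limit or range.

## Working session

There is one attempt and no reset: what is moved stays moved. The work goes in short steps, Python scripts to look and compute and a tool call to move; the robot and the scene stay as the last step left them, time stands still between calls to the robot, and variables do not carry over. Pictures are saved under pics/ and viewed, at most 10 in all, crops included, and the job is handed in when it is done.

Besides the shell and the picture viewer there is one more tool, called after ">>>" in YAML: its name, and indented under it one key for each argument. move_arm: Moves the arm, as the interface text tells. Its arguments: {"type":"object","properties":{"plan":{"type":"array","items":{"type":"object","properties":{"delta_pos":{"type":"array","items":{"type":"number"}},"turn":{"type":"array","items":{"type":"number"}},"fingers":{"type":"number"}}}},"force":{"type":"number"}},"required":["plan"]}

```bash
mkdir -p pics; cat > h.py <<'E'
import numpy as np, cv2
from workcell import get_obs, camera
def save(c,n): cv2.imwrite(n,c["color"][:,:,::-1])
def K(c): return np.array([[c["fx"],0,c["cx"]],[0,c["fy"],c["cy"]],[0,0,1.]])
def slopes(c,uv):
    uv=np.asarray(uv,float).reshape(-1,2)
    d=np.c_[(uv[:,0]-c["cx"])/c["fx"],(uv[:,1]-c["cy"])/c["fy"]]; s=d.copy()
    for _ in range(20): s=d/(1+c["k1"]*(s**2).sum(1,keepdims=True))
    return s
def plane(c,uv,z):
    s=slopes(c,uv); r=np.c_[s,np.ones(len(s))]@c["R"]; o=-c["R"].T@c["t"]
    return o+r*((z-o[2])/r[:,2])[:,None]
def cloud(c):
    v,u=np.mgrid[:400,:640]; s=slopes(c,np.c_[u.ravel(),v.ravel()])
    z=c["range_z"].ravel(); p=(np.c_[s,np.ones(len(s))]*z[:,None]-c["t"])@c["R"]
    p[z==0]=np.nan
    return p.reshape(400,640,3)
E
python3 - <<'E'
from h import *
import pickle
for n in("top","side"):
    c=camera(n); save(c,f"pics/{n}0.png"); pickle.dump(c,open(n+"0.pkl","wb"))
    print(n,c["fx"],c["k1"],(-c["R"].T@c["t"]).round(3),c["R"].round(2).tolist())
o=get_obs(); print({k:np.round(v,3).tolist() for k,v in o.items()})
E
```

```text
top 439.7304929890423 -0.0383780147768426 [ 0.515 -0.113  1.133] [[-0.02, -1.0, -0.02], [-1.0, 0.02, -0.08], [0.08, 0.02, -1.0]]
side 455.4419768815631 -0.12024486409399936 [0.384 0.574 0.766] [[-0.96, -0.29, -0.01], [-0.19, 0.66, -0.73], [0.22, -0.7, -0.69]]
{'clock': 0.1, 'joint_pos': [-1.139, 0.333, -0.065, 1.461, 0.022, 1.35, -0.089], 'joint_velocities': [-0.002, -0.0, 0.0, -0.002, -0.0, -0.002, -0.0], 'tau': [0.002, -62.674, 0.049, -39.243, 0.016, 0.007, 0.0], 'position': [0.274, 0.561, 0.242], 'ee_rot': [0.225, 0.974, -0.001, -0.0], 'ft_force': [-0.373, 0.106, -1.064], 'torque': [-0.041, -0.002, -0.038], 'grasp_force': 0.0, 'grip_width': 0.998}
```

View pics/top0.png

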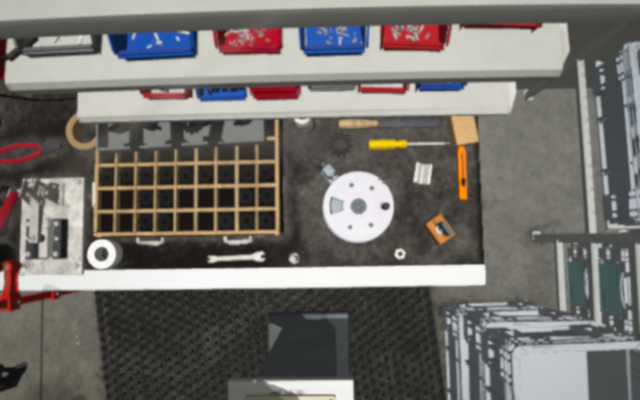

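View pics/side0.png

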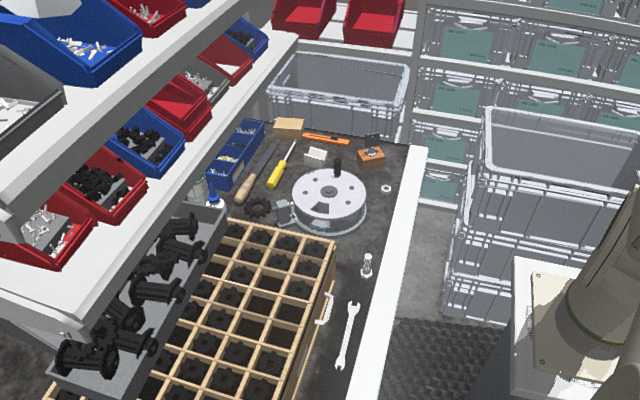

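The top view shows the plate at about (358,207), its window near (336,206), the knob at (385,206), the detent housing at (328,171) and the key stand at (440,229). The side view shows the same objects: knob (337,166) and stand (371,153). Next I measure them.

```bash
python3 - <<'E'
from h import *
import pickle
for n,roi in(("top",(300,150,180,110)),("side",(240,120,180,130))):
    c=pickle.load(open(n+"0.pkl","rb")); P=cloud(c)
    x,y,w,h=roi; im=c["color"][y:y+h,x:x+w,::-1]
    big=cv2.resize(im,None,fx=4.4,fy=4.4,interpolation=cv2.INTER_CUBIC); cv2.imwrite(f"pics/{n}_crop.png",big)
    z=P[...,2]
    m=np.zeros(z.shape,bool); m[y:y+h,x:x+w]=True
    pl=m&(abs(z-.061)<.006)&(c["color"].min(2)>120)
    ct=max(cv2.findContours(pl.astype(np.uint8),0,1)[0],key=cv2.contourArea)
    q=plane(c,ct[:,0],.061)[:,:2].astype(np.float32); hull=cv2.convexHull(q)
    print(n,"plate z",np.nanmedian(z[pl]),"circle",cv2.minEnclosingCircle(q),"ell",cv2.fitEllipse(hull))
    hi=m&(z>.08)&(z<.13)
    k,l,st,ce=cv2.connectedComponentsWithStats(hi.astype(np.uint8))
    for i in range(1,k):
        if st[i,4]>4: print("high",ce[i].round(1),st[i,4],np.nanmedian(P[l==i],0).round(4),np.nanmax(z[l==i]).round(3))
    hsv=cv2.cvtColor(c["color"],cv2.COLOR_RGB2HSV)
    wd=m&(hsv[...,1]>110)&(hsv[...,0]<20)&(abs(z-.036)<.006)
    wd=cv2.morphologyEx(wd.astype(np.uint8),cv2.MORPH_CLOSE,np.ones((9,9)))
    ct=max(cv2.findContours(wd,0,1)[0],key=cv2.contourArea)
    print("stand",cv2.minAreaRect(plane(c,ct[:,0],.036)[:,:2].astype(np.float32)))
E
```

```text
top plate z 0.06186252107334175 circle ((0.5907963514328003, -0.17082363367080688), 0.09432309865951538) ell ((0.5884234309196472, -0.17624253034591675), (0.16480174660682678, 0.18422561883926392), 118.01895904541016)
high [385.  205.1] 57 [ 0.5808 -0.238   0.1108] 0.116
high [445.9 227.9] 103 [ 0.5252 -0.3806  0.1   ] 0.106
stand ((0.5253409147262573, -0.38174009323120117), (0.06287407875061035, 0.04837196320295334), 33.52369689941406)
side plate z 0.05968258569859921 circle ((0.600798487663269, -0.16620206832885742), 0.10411499440670013) ell ((0.5974069833755493, -0.1675548106431961), (0.1686369776725769, 0.20900332927703857), 119.30366516113281)
high [372.2 135.8] 120 [ 0.525  -0.3801  0.0939] 0.103
high [336.9 164.4] 94 [ 0.5792 -0.2337  0.0995] 0.111
high [278.5 239. ] 1815 [0.6315 0.0305 0.1119] 0.12
stand ((0.5253873467445374, -0.379687637090683), (0.06148756667971611, 0.04613899812102318), 33.202938079833984)
```

View pics/top_crop.png

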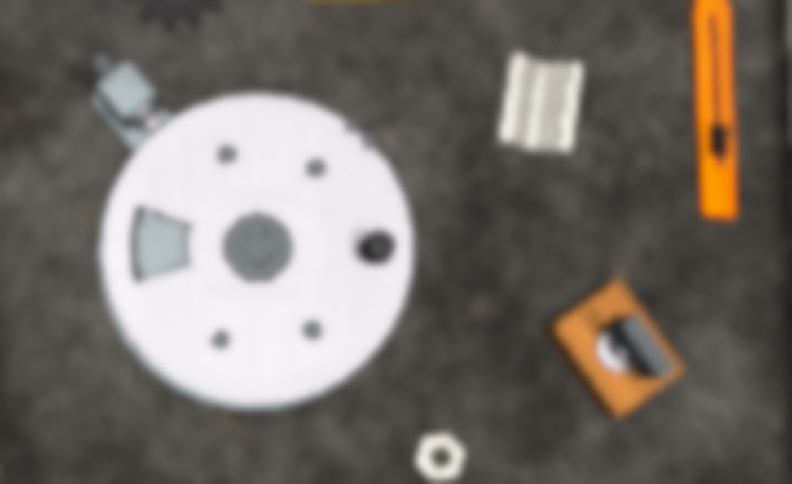

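View pics/side_crop.png

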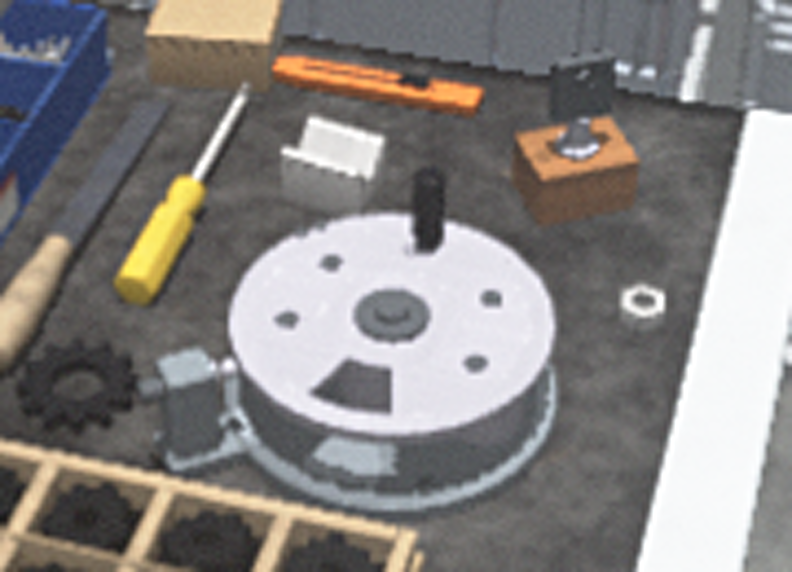

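The top crop shows the hub at crop (257,247), the window at (160,245), the knob at (375,247), the housing at (125,90) and the bow at (640,345). The side crop agrees. Next I refine these with rays.

```bash
python3 - <<'E'
from h import *
import pickle
from scipy.optimize import least_squares
for n,roi,hub in(("top",(300,150,180,110),(257,247)),("side",(240,120,180,130),(392,315))):
    c=pickle.load(open(n+"0.pkl","rb")); P=cloud(c); x,y,w,h=roi
    m=np.zeros((400,640),np.uint8); m[y:y+h,x:x+w]=1
    # the upper-face white
    pl=m*((c["color"].min(2)>185)&(P[...,2]>.05)&(P[...,2]<.075)).astype(np.uint8)
    k,l,st,ce=cv2.connectedComponentsWithStats(pl); i=1+st[1:,4].argmax()
    ct=cv2.convexHull(max(cv2.findContours((l==i).astype(np.uint8),0,1)[0],key=cv2.contourArea))
    q=plane(c,ct[:,0],.061)[:,:2]
    r=least_squares(lambda p:np.hypot(*(q-p[:2]).T)-p[2],[.59,-.172,.085],loss="soft_l1",f_scale=.001).x
    print(n,"plate",r.round(4),"hub z.065",plane(c,[roi[0]+hub[0]/4.4,roi[1]+hub[1]/4.4],.065).round(4))
    # window: dark inside plate disc
    X=plane(c,np.stack(np.meshgrid(np.arange(640),np.arange(400)),-1).reshape(-1,2),.061)[:,:2].reshape(400,640,2)-r[:2]
    rad=np.hypot(X[...,0],X[...,1]); dk=((c["color"].min(2)<170)&(rad>.03)&(rad<.078)).astype(np.uint8)
    k,l,st,ce=cv2.connectedComponentsWithStats(dk)
    for i in range(1,k):
        if st[i,4]>25:
            d=X[l==i].mean(0); print(" dark",ce[i].round(1),st[i,4],"r",np.hypot(*d).round(4),"az",np.degrees(np.arctan2(d[1],d[0])).round(1))
    for nm,a in(("bow",P[(np.hypot(P[...,0]-.525,P[...,1]+.381)<.04)&(P[...,2]>.065)&(P[...,2]<.106)]),
                ("bowtop",P[(np.hypot(P[...,0]-.525,P[...,1]+.381)<.04)&(P[...,2]>.088)&(P[...,2]<.11)])):
        (cx,cy),s,an=cv2.minAreaRect(a[:,:2].astype(np.float32)); u,S,vt=np.linalg.svd(a[:,:2]-a[:,:2].mean(0),full_matrices=False)
        print(nm,len(a),np.round([cx,cy,*s,an],4),a.mean(0).round(4),"az",np.degrees(np.arctan2(vt[0,1],vt[0,0])).round(1))
    # housing top
    a=P[(abs(P[...,2]-.068)<.006)&(np.hypot(P[...,0]-r[0],P[...,1]-r[1])>.100)&(np.hypot(P[...,0]-r[0],P[...,1]-r[1])<.14)&(m>0)]
    d=a[:,:2].mean(0)-r[:2]; print("housing",len(a),np.hypot(*d),np.degrees(np.arctan2(d[1],d[0])))
    a=P[(P[...,2]>.15)&(abs(P[...,1]+.2)<.3)&(P[...,0]>.3)&(P[...,0]<1.2)]
    if len(a): print("tall: minx",a[a[:,0].argmin()].round(3),np.percentile(a,[1,5,50],axis=0).round(3).tolist())
E
```

```text
top plate [ 0.5835 -0.1779  0.0842] hub z.065 [[ 0.5822 -0.179   0.065 ]]
 dark [331.3 204.3] 43 r 0.0649 az 85.9
 dark [384.9 205.8] 59 r 0.066 az -91.1
bow 125 [ 5.25500e-01 -3.82300e-01  3.63000e-02  1.12000e-02  3.50591e+01] [ 0.5252 -0.3805  0.0926] az -146.6
bowtop 86 [ 5.25600e-01 -3.82400e-01  3.63000e-02  1.10000e-02  3.45934e+01] [ 0.5251 -0.3817  0.1002] az -145.6
housing 114 0.1156001805338106 38.92892351456353
tall: minx [0.723 0.07  0.169] [[0.743, -0.458, 0.282], [0.746, -0.431, 0.306], [0.76, -0.17, 0.504]]
side plate [ 0.5838 -0.1769  0.0841] hub z.065 [[ 0.5816 -0.174   0.065 ]]
 dark [336.6 174. ] 43 r 0.0669 az -91.4
 dark [320.8 207.7] 163 r 0.0551 az 87.6
bow 188 [ 5.24400e-01 -3.80700e-01  3.78000e-02  1.58000e-02  3.04941e+01] [ 0.5247 -0.3784  0.0856] az 32.1
bowtop 82 [ 5.24700e-01 -3.80500e-01  3.71000e-02  1.58000e-02  3.04941e+01] [ 0.5251 -0.3789  0.0969] az 30.4
housing 103 0.1154714070191947 39.55867093187115
tall: minx [0.724 0.091 0.168] [[0.741, -0.429, 0.158], [0.745, -0.352, 0.273], [0.788, -0.012, 0.349]]
```

The rows are not in the units I measure in: turns go in shares of pi rad. I convert before sending: 0.42 rad / 3.1416 = 0.1337.

>>> move_arm:
  plan:
    - {"delta_pos": [-0.628,-0.583,0.04],"turn": [0,0,0.1337],"fingers": 0.4}
    - {"delta_pos": [-0.628,-0.583,0.04],"turn": [0,0,0.1337],"fingers": 0.4}
    - {"delta_pos": [-0.628,-0.583,0.04],"turn": [0,0,0.1337],"fingers": 0.4}
    - {"delta_pos": [-0.628,-0.583,0.04],"turn": [0,0,0.1337],"fingers": 0.4}
    - {"delta_pos": [-0.628,-0.583,0.04],"turn": [0,0,0.1337],"fingers": 0.4}
    - {"delta_pos": [-0.628,-0.583,0.04],"turn": [0,0,0.1337],"fingers": 0.4}
    - {"delta_pos": [-0.628,-0.583,0.04],"turn": [0,0,0.1337],"fingers": 0.4}
    - {"delta_pos": [-0.628,-0.583,0.04],"turn": [0,0,0.1337],"fingers": 0.4}
    - {"delta_pos": [-0.628,-0.583,0.04],"turn": [0,0,0.1337],"fingers": 0.4}
    - {"delta_pos": [-0.628,-0.583,0.04],"turn": [0,0,0.1337],"fingers": 0.4}
    - {"delta_pos": [-0.628,-0.583,0.04],"turn": [0,0,0.1337],"fingers": 0.4}
    - {"delta_pos": [-0.628,-0.583,0.04],"turn": [0,0,0.1337],"fingers": 0.4}
  force: 60

```text
clock: 1.6
position: [0.5443, -0.1393, 0.2072]
ee_rot: [0.423, 0.906, 0.0, 0.0]
ft_force: [0.3, 1.5, 0.3]
grip_width: 0.604
grasp_force: 0.0
```

```bash
cat >> h.py <<'E'
from scipy.spatial.transform import Rotation as Ro
def go(xyz,yaz):
    """deltas in the present tool frame to bring the TCP to xyz, pointing down, tool y at azimuth yaz (deg)"""
    o=get_obs(); R=Ro.from_quat(o["ee_rot"]); a=np.radians(yaz)
    y=np.array([np.cos(a),np.sin(a),0]); z=np.array([0,0,-1.]); T=Ro.from_matrix(np.c_[np.cross(y,z),y,z])
    my=R.as_matrix()[:,1]
    print("pos",o["position"].round(4),"yaz",np.degrees(np.arctan2(my[1],my[0])).round(1),"d",R.inv().apply(np.array(xyz)-o["position"]).round(4),"turn",(R.inv()*T).as_rotvec().round(4))
def st():
    o=get_obs(); print({k:np.round(o[k],3).tolist() for k in("clock","position","joint_pos","ft_force","torque","grip_width","grasp_force")})
E
python3 -c "
from h import *
st(); go((.582,-.2395,.13),40)"
```

```text
{'clock': 1.6, 'position': [0.544, -0.139, 0.207], 'joint_pos': [-0.363, 0.236, 0.621, 1.71, -0.145, 1.242, 0.988], 'ft_force': [0.345, 1.501, 0.267], 'torque': [0.058, -0.042, -0.026], 'grip_width': 0.604, 'grasp_force': 0.0}
pos [ 0.5443 -0.1393  0.2072] yaz 39.9 d [-0.1011 -0.0354  0.0772] turn [ 0.0004 -0.     -0.0015]
```

>>> move_arm:
  plan:
    - {"delta_pos": [-0.101,-0.035,0.04],"turn": [0,0,0],"fingers": 0.4}
    - {"delta_pos": [-0.101,-0.035,0.077],"turn": [0,0,0],"fingers": 0.4}
    - {"delta_pos": [-0.101,-0.035,0.077],"turn": [0,0,0],"fingers": 0.4}
    - {"delta_pos": [-0.101,-0.035,0.077],"turn": [0,0,0],"fingers": 0.4}

```text
clock: 2.1
position: [0.5815, -0.2373, 0.1299]
ee_rot: [0.424, 0.906, -0.0, -0.001]
ft_force: [-0.3, -0.0, 0.6]
grip_width: 0.596
grasp_force: 0.0
```

```bash
python3 -c "
from h import *
st(); go((.582,-.2395,.086),40)
c=camera('side'); cv2.imwrite('pics/s1.png',cv2.resize(c['color'][100:240,240:430,::-1],None,fx=4,fy=4,interpolation=2))"
```

```text
{'clock': 2.1, 'position': [0.581, -0.237, 0.13], 'joint_pos': [-0.161, 0.477, 0.626, 1.614, -0.299, 1.149, 1.231], 'ft_force': [-0.323, -0.032, 0.633], 'torque': [0.075, -0.018, 0.003], 'grip_width': 0.596, 'grasp_force': 0.0}
pos [ 0.5815 -0.2373  0.1299] yaz 39.9 d [-0.002  -0.001   0.0439] turn [-0.0008 -0.0011 -0.0025]
```

View pics/s1.png

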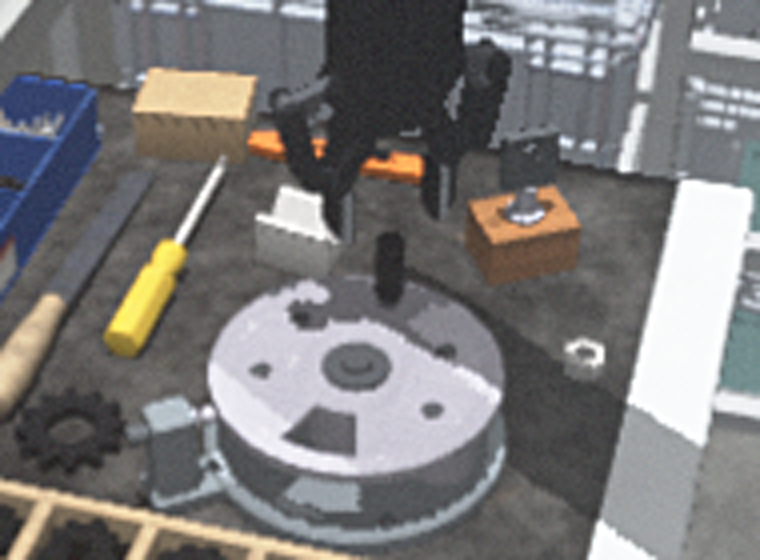

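The fingertips at (340,235) and (440,215) straddle the knob at (390,265). I descend and grip.

>>> move_arm:
  plan:
    - {"delta_pos": [0,0,0.044],"turn": [0,0,0],"fingers": 0.4}
    - {"delta_pos": [0,0,0.044],"turn": [0,0,0],"fingers": 0.4}
    - {"delta_pos": [0,0,0.044],"turn": [0,0,0],"fingers": 0.4}
    - {"delta_pos": [0,0,0.044],"turn": [0,0,0],"fingers": 0.8}
    - {"delta_pos": [0,0,0.044],"turn": [0,0,0],"fingers": 1}
    - {"delta_pos": [0,0,0.044],"turn": [0,0,0],"fingers": 1}
    - {"delta_pos": [0,0,0.044],"turn": [0,0,0],"fingers": 1}
    - {"delta_pos": [0,0,0.044],"turn": [0,0,0],"fingers": 1}
  force: 40

```text
clock: 3.15
position: [0.5825, -0.2381, 0.0878]
ee_rot: [0.424, 0.906, 0.0, 0.001]
ft_force: [-0.8, -0.0, 6.8]
grip_width: 0.197
grasp_force: 38.9
```

```bash
python3 - <<'E'
from h import *
st()
o=get_obs(); C=np.array([.5835,-.1775]); d=o["position"][:2]-C; print(np.hypot(*d),np.degrees(np.arctan2(d[1],d[0])))
R=Ro.from_quat(o["ee_rot"])
for a in range(-85,-5,7): 
    p=np.r_[C+.062*np.array([np.cos(np.radians(a)),np.sin(np.radians(a))]),o["position"][2]]
    print(a,R.inv().apply(p-o["position"]).round(3))
E
```

```text
{'clock': 3.15, 'position': [0.583, -0.238, 0.088], 'joint_pos': [-0.145, 0.523, 0.606, 1.648, -0.33, 1.072, 1.253], 'ft_force': [-0.807, -0.013, 6.796], 'torque': [-0.106, 0.247, -0.036], 'grip_width': 0.197, 'grasp_force': 38.857}
0.0606026640263926 -90.9248298976552
-85 [-0.005  0.004  0.   ]
-78 [-0.009  0.011  0.   ]
-71 [-0.012  0.018  0.   ]
-64 [-0.014  0.025  0.   ]
-57 [-0.016  0.032  0.   ]
-50 [-0.016  0.04   0.   ]
-43 [-0.016  0.047  0.   ]
-36 [-0.014  0.055  0.   ]
-29 [-0.012  0.062  0.   ]
-22 [-0.009  0.069  0.   ]
-15 [-0.005  0.075  0.   ]
-8 [-0.     0.081  0.   ]
```

>>> move_arm:
  plan:
    - {"delta_pos": [-0.004,0.004,0],"turn": [0,0,0],"fingers": 1}
    - {"delta_pos": [-0.009,0.011,0],"turn": [0,0,0],"fingers": 1}
    - {"delta_pos": [-0.012,0.018,0],"turn": [0,0,0],"fingers": 1}
    - {"delta_pos": [-0.014,0.025,0],"turn": [0,0,0],"fingers": 1}
    - {"delta_pos": [-0.016,0.032,0],"turn": [0,0,0],"fingers": 1}
    - {"delta_pos": [-0.016,0.04,0],"turn": [0,0,0],"fingers": 1}
    - {"delta_pos": [-0.016,0.047,0],"turn": [0,0,0],"fingers": 1}
    - {"delta_pos": [-0.014,0.055,0],"turn": [0,0,0],"fingers": 1}
    - {"delta_pos": [-0.012,0.062,0],"turn": [0,0,0],"fingers": 1}
    - {"delta_pos": [-0.009,0.069,0],"turn": [0,0,0],"fingers": 1}
    - {"delta_pos": [-0.009,0.069,0],"turn": [0,0,0],"fingers": 1}

```text
clock: 4.53
position: [0.6397, -0.1988, 0.0877]
ee_rot: [0.423, 0.906, 0.001, -0.002]
ft_force: [-12.0, 6.1, 14.2]
grip_width: 0.199
grasp_force: 39.9
```

```bash
python3 - <<'E'
from h import *
st()
o=get_obs(); C=np.array([.5835,-.1775]); d=o["position"][:2]-C; print(np.hypot(*d),np.degrees(np.arctan2(d[1],d[0])))
R=Ro.from_quat(o["ee_rot"])
for a in range(-20,0,2): 
    p=np.r_[C+.062*np.array([np.cos(np.radians(a)),np.sin(np.radians(a))]),o["position"][2]]
    print(a,R.inv().apply(p-o["position"]).round(4))
E
```

```text
{'clock': 4.525, 'position': [0.64, -0.199, 0.088], 'joint_pos': [-0.179, 0.608, 0.581, 1.522, -0.357, 1.122, 1.174], 'ft_force': [-12.02, 6.103, 14.236], 'torque': [1.15, 2.548, -0.033], 'grip_width': 0.199, 'grasp_force': 39.912}
0.06008107312610154 -20.80200921854416
-20 [-0.0012  0.0017 -0.    ]
-18 [-0.0001  0.0035 -0.    ]
-16 [0.0011 0.0054 0.    ]
-14 [0.0023 0.0071 0.    ]
-12 [0.0036 0.0089 0.    ]
-10 [0.005  0.0105 0.    ]
-8 [0.0064 0.0122 0.    ]
-6 [0.0079 0.0137 0.    ]
-4 [0.0094 0.0153 0.    ]
-2 [0.011  0.0168 0.    ]
```

>>> move_arm:
  plan:
    - {"delta_pos": [0.002,0.002,0],"turn": [0,0,0],"fingers": 1}
    - {"delta_pos": [0.004,0.0045,0],"turn": [0,0,0],"fingers": 1}
    - {"delta_pos": [0.006,0.007,0],"turn": [0,0,0],"fingers": 1}
    - {"delta_pos": [0.008,0.009,0],"turn": [0,0,0],"fingers": 1}
    - {"delta_pos": [0.008,0.009,0],"turn": [0,0,0],"fingers": 1}

```text
clock: 5.15
position: [0.642, -0.1906, 0.0878]
ee_rot: [0.425, 0.905, -0.001, 0.001]
ft_force: [-3.6, -1.4, 7.6]
grip_width: 0.195
grasp_force: 39.4
```

```bash
python3 - <<'E'
from h import *
st()
o=get_obs(); C=np.array([.582,-.1765]); d=o["position"][:2]-C; print(np.hypot(*d),np.degrees(np.arctan2(d[1],d[0])))
c=camera('side'); cv2.imwrite('pics/s2.png',cv2.resize(c['color'][120:240,260:420,::-1],None,fx=5,fy=5,interpolation=2))
E
```

```text
{'clock': 5.15, 'position': [0.642, -0.191, 0.088], 'joint_pos': [-0.196, 0.605, 0.583, 1.527, -0.354, 1.115, 1.155], 'ft_force': [-3.573, -1.388, 7.611], 'torque': [-0.299, 0.797, 0.031], 'grip_width': 0.195, 'grasp_force': 39.409}
0.06163604756351491 -13.257360377641433
```

View pics/s2.png

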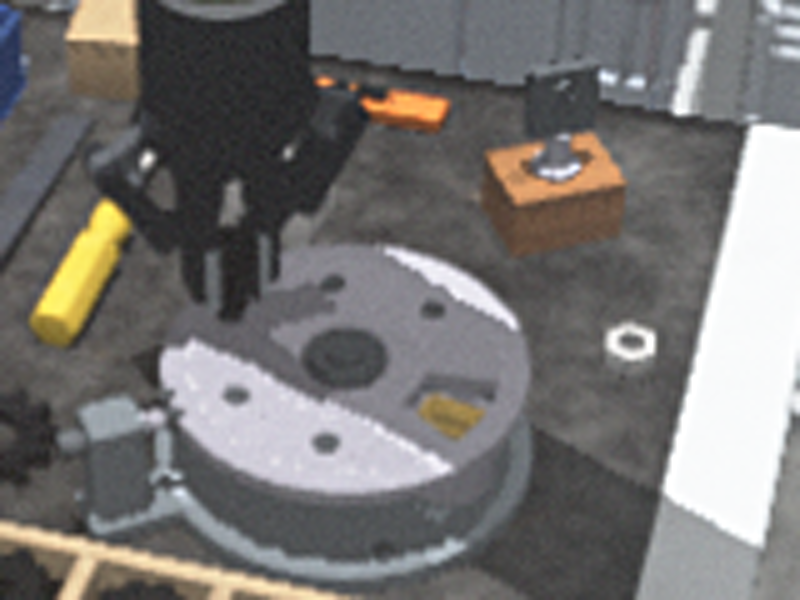

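The brass lock plug shows through the window at crop (452,412), and the stud on the rim at (165,410) is close to the housing's ball. I go on in small steps.

>>> move_arm:
  plan:
    - {"delta_pos": [0.0006,0.0008,0],"turn": [0,0,0],"fingers": 1}
    - {"delta_pos": [0.0012,0.0016,0],"turn": [0,0,0],"fingers": 1}
    - {"delta_pos": [0.0012,0.0016,0],"turn": [0,0,0],"fingers": 1}

```text
clock: 5.58
position: [0.6426, -0.188, 0.0878]
ee_rot: [0.424, 0.906, -0.0, 0.001]
ft_force: [-4.1, -2.8, 7.7]
grip_width: 0.196
grasp_force: 39.4
```

>>> move_arm:
  plan:
    - {"delta_pos": [0.0006,0.0008,0],"turn": [0,0,0],"fingers": 1}
    - {"delta_pos": [0.0012,0.0016,0],"turn": [0,0,0],"fingers": 1}
    - {"delta_pos": [0.0012,0.0016,0],"turn": [0,0,0],"fingers": 1}

```text
clock: 5.95
position: [0.6427, -0.1877, 0.0878]
ee_rot: [0.425, 0.905, -0.001, 0.001]
ft_force: [-4.7, -7.2, 6.5]
grip_width: 0.195
grasp_force: 39.4
```

```bash
python3 - <<'E'
from h import *
st()
o=get_obs(); C=np.array([.582,-.1765]); d=o["position"][:2]-C; print(np.hypot(*d),np.degrees(np.arctan2(d[1],d[0])))
E
```

```text
{'clock': 5.95, 'position': [0.643, -0.188, 0.088], 'joint_pos': [-0.201, 0.604, 0.583, 1.528, -0.352, 1.115, 1.149], 'ft_force': [-4.671, -7.187, 6.472], 'torque': [-1.374, 0.928, 0.024], 'grip_width': 0.195, 'grasp_force': 39.367}
0.061671075664203254 -10.41948112715664
```

>>> move_arm:
  plan:
    - {"delta_pos": [0,0,0],"turn": [0,0,0],"fingers": 0.5}
    - {"delta_pos": [0,0,0],"turn": [0,0,0],"fingers": 0.5}
    - {"delta_pos": [0,0,0],"turn": [0,0,0],"fingers": 0.5}
    - {"delta_pos": [0,0,-0.05],"turn": [0,0,0],"fingers": 0.5}
    - {"delta_pos": [0,0,-0.08],"turn": [0,0,0],"fingers": 0.5}
    - {"delta_pos": [0.06,-0.13,-0.1],"turn": [0,0,0],"fingers": 0.4}
    - {"delta_pos": [0.06,-0.13,-0.1],"turn": [0,0,0],"fingers": 0.4}
    - {"delta_pos": [-0.12,-0.23,-0.1],"turn": [0,0,0],"fingers": 0.4}
    - {"delta_pos": [-0.12,-0.23,-0.1],"turn": [0,0,0],"fingers": 0.4}
    - {"delta_pos": [-0.12,-0.23,-0.1],"turn": [0,0,0],"fingers": 0.4}
    - {"delta_pos": [-0.12,-0.23,-0.1],"turn": [0,0,0],"fingers": 0.4}

```text
clock: 7.32
position: [0.542, -0.428, 0.1859]
ee_rot: [0.425, 0.905, -0.001, -0.0]
ft_force: [1.0, 0.0, 0.8]
grip_width: 0.602
grasp_force: 0.0
```

```bash
python3 - <<'E'
from h import *
import pickle
st(); go((.525,-.381,.20),-57)
ims=[]
for n,(x,y,w,h) in(("top",(310,150,100,110)),("side",(280,160,100,90))):
    c=camera(n); pickle.dump(c,open(n+"1.pkl","wb"))
    ims.append(cv2.resize(c["color"][y:y+h,x:x+w,::-1],(400,400*h//w),interpolation=2))
H=max(i.shape[0] for i in ims)
cv2.imwrite("pics/det.png",np.hstack([np.pad(i,((0,H-i.shape[0]),(0,0),(0,0))) for i in ims]))
E
```

```text
{'clock': 7.325, 'position': [0.542, -0.428, 0.186], 'joint_pos': [0.138, 0.587, 0.698, 1.369, -0.375, 1.319, 1.538], 'ft_force': [1.03, 0.032, 0.784], 'torque': [0.051, 0.0, -0.004], 'grip_width': 0.602, 'grasp_force': 0.0}
pos [ 0.542  -0.428   0.1859] yaz 39.7 d [ 0.0471  0.0169 -0.0141] turn [-1.1000e-03  2.0000e-03  1.6869e+00]
```

View pics/det.png

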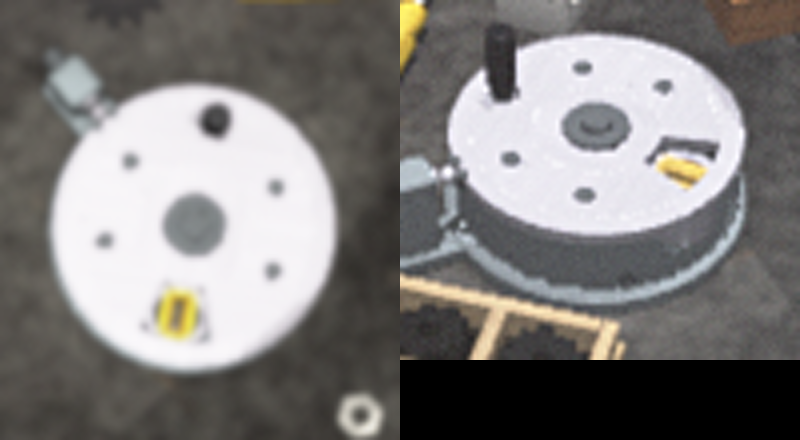

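The plug at (179,313) in the left panel is centred in the window, with its slot radial. The next step compares the window's azimuth with the plug's.

```bash
python3 - <<'E'
from h import *
import pickle
from scipy.optimize import least_squares
az=lambda d:np.degrees(np.arctan2(d[...,1],d[...,0])).round(2)
for n in("top","side"):
    c=pickle.load(open(n+"1.pkl","rb")); uv=np.stack(np.meshgrid(np.arange(640),np.arange(400)),-1)
    on=lambda z:plane(c,uv.reshape(-1,2),z)[:,:2].reshape(400,640,2)
    A=on(.061); B=on(.050); C0=np.array([.5835,-.1775])
    rad=np.hypot(*np.moveaxis(A-C0,-1,0)); pl=((c["color"].min(2)>185)&(rad<.1)).astype(np.uint8)
    k,l,s,_=cv2.connectedComponentsWithStats(pl); i=1+s[1:,4].argmax()
    ct=cv2.convexHull(max(cv2.findContours((l==i).astype(np.uint8),0,1)[0],key=cv2.contourArea))
    q=plane(c,ct[:,0],.061)[:,:2]
    r=least_squares(lambda p:np.hypot(*(q-p[:2]).T)-p[2],[.583,-.177,.085],loss="soft_l1",f_scale=.001).x; C=r[:2]
    d=A-C; rad=np.hypot(d[...,0],d[...,1]); an=np.degrees(np.arctan2(d[...,1],d[...,0]))%360
    hsv=cv2.cvtColor(c["color"],cv2.COLOR_RGB2HSV)
    win=(rad>.033)&(rad<.078)&(an>135)&(an<205)&((c["color"].min(2)<170))
    k,l,s,_=cv2.connectedComponentsWithStats(cv2.morphologyEx(win.astype(np.uint8),cv2.MORPH_CLOSE,np.ones((3,3)))); i=1+s[1:,4].argmax(); w=l==i
    br=w&(hsv[...,1]>110)&(hsv[...,0]>12)&(hsv[...,0]<40)
    brf=cv2.morphologyEx(br.astype(np.uint8),cv2.MORPH_CLOSE,np.ones((7,7)))>0
    print(n,"circle",r.round(4),"win n",w.sum(),"mean r",np.hypot(*(A[w].mean(0)-C)).round(4),"az range",an[w].min().round(1),an[w].max().round(1),"mean",az(A[w].mean(0)-C))
    bc=B[brf]; (cx,cy),R=cv2.minEnclosingCircle(bc.astype(np.float32)); print(" brass mean",bc.mean(0).round(4),"encl",round(cx,4),round(cy,4),round(R,4),"az",az(bc.mean(0)-C),"r",np.hypot(*(bc.mean(0)-C)).round(4))
    sl=brf&(c["color"][...,0]<150) 
    if sl.sum()>3:
        a=B[sl]; vt=np.linalg.svd(a-a.mean(0))[2][0]; print(" slot",sl.sum(),a.mean(0).round(4),"dir",az(vt))
    P=cloud(c); kn=P[(rad<.09)&(P[...,2]>.1)&(P[...,2]<.12)]; print(" knob",len(kn),kn.mean(0).round(4),az(kn.mean(0)[:2]-C))
E
```

```text
top circle [ 0.5826 -0.1777  0.0856] win n 112 mean r 0.0543 az range 153.9 182.2 mean 168.72
 brass mean [ 0.5296 -0.168 ] encl 0.5296 -0.168 0.0133 az 169.54 r 0.0539
 slot 4 [ 0.5308 -0.168 ] dir 178.78
 knob 42 [ 0.6429 -0.1897  0.1104] -11.2
side circle [ 0.5839 -0.1772  0.0842] win n 144 mean r 0.055 az range 151.5 186.8 mean 169.46
 brass mean [ 0.5301 -0.1689] encl 0.5306 -0.1693 0.0118 az 171.27 r 0.0545
 knob 4 [ 0.6393 -0.1834  0.1017] -6.43
```

The window's azimuth (169°) matches the plug's (about 170°), so the plate is in its detent. Now the key.

To row units: 1.682 rad / 3.1416 = 0.5354.

>>> move_arm:
  plan:
    - {"delta_pos": [0.047,0.017,0.02],"turn": [0,0,0.5354],"fingers": 0.4}
    - {"delta_pos": [0.047,0.017,0.02],"turn": [0,0,0.5354],"fingers": 0.4}
    - {"delta_pos": [0.047,0.017,0.02],"turn": [0,0,0.5354],"fingers": 0.4}
    - {"delta_pos": [0.047,0.017,0.02],"turn": [0,0,0.5354],"fingers": 0.4}
    - {"delta_pos": [0.047,0.017,0.02],"turn": [0,0,0.5354],"fingers": 0.4}
    - {"delta_pos": [0.047,0.017,0.02],"turn": [0,0,0.5354],"fingers": 0.4}
    - {"delta_pos": [0.047,0.017,0.02],"turn": [0,0,0.5354],"fingers": 0.4}
    - {"delta_pos": [0.047,0.017,0.02],"turn": [0,0,0.5354],"fingers": 0.4}
    - {"delta_pos": [0.047,0.017,0.02],"turn": [0,0,0.5354],"fingers": 0.4}
    - {"delta_pos": [0.047,0.017,0.03],"turn": [0,0,0.5354],"fingers": 0.4}
    - {"delta_pos": [0.047,0.017,0.03],"turn": [0,0,0.5354],"fingers": 0.4}
    - {"delta_pos": [0.047,0.017,0.03],"turn": [0,0,0.5354],"fingers": 0.4}

```text
clock: 8.93
position: [0.5266, -0.3767, 0.1562]
ee_rot: [0.957, 0.289, 0.0, -0.0]
ft_force: [-0.1, -0.4, -0.1]
grip_width: 0.6
grasp_force: 0.0
```

```bash
python3 -c "
from h import *
st(); go((.525,-.381,.077),-56.6)"
```

```text
{'clock': 8.925, 'position': [0.527, -0.377, 0.156], 'joint_pos': [-0.166, 0.654, 1.051, 1.546, -0.583, 1.285, -0.02], 'ft_force': [-0.078, -0.424, -0.086], 'torque': [-0.026, 0.014, -0.033], 'grip_width': 0.6, 'grasp_force': 0.0}
pos [ 0.5266 -0.3767  0.1562] yaz -56.3 d [-0.0038  0.0028  0.0792] turn [-0.0004 -0.0004  0.0044]
```

To row units: 0.004 rad / 3.1416 = 0.0013.

>>> move_arm:
  plan:
    - {"delta_pos": [-0.004,0.003,0.03],"turn": [0,0,0.0013],"fingers": 0.4}
    - {"delta_pos": [-0.004,0.003,0.06],"turn": [0,0,0.0013],"fingers": 0.4}
    - {"delta_pos": [-0.004,0.003,0.079],"turn": [0,0,0.0013],"fingers": 0.4}
    - {"delta_pos": [-0.004,0.003,0.079],"turn": [0,0,0.0013],"fingers": 0.4}
    - {"delta_pos": [-0.004,0.003,0.079],"turn": [0,0,0.0013],"fingers": 0.4}

```text
clock: 9.55
position: [0.5253, -0.3822, 0.0785]
ee_rot: [0.958, 0.286, 0.0, 0.001]
ft_force: [0.8, 0.1, 0.1]
grip_width: 0.598
grasp_force: 0.0
```

```bash
python3 -c "
from h import *
st(); go((.525,-.381,.077),-56.6)
c=camera('side'); cv2.imwrite('pics/k1.png',cv2.resize(c['color'][90:200,320:430,::-1],None,fx=5,fy=5,interpolation=2))"
```

```text
{'clock': 9.55, 'position': [0.525, -0.382, 0.078], 'joint_pos': [-0.122, 0.732, 0.984, 1.607, -0.652, 1.162, 0.024], 'ft_force': [0.83, 0.104, 0.064], 'torque': [0.017, -0.013, -0.037], 'grip_width': 0.598, 'grasp_force': 0.0}
pos [ 0.5253 -0.3822  0.0785] yaz -56.7 d [ 0.0004 -0.0012  0.0015] turn [ 0.0013 -0.0006 -0.0019]
```

View pics/k1.png

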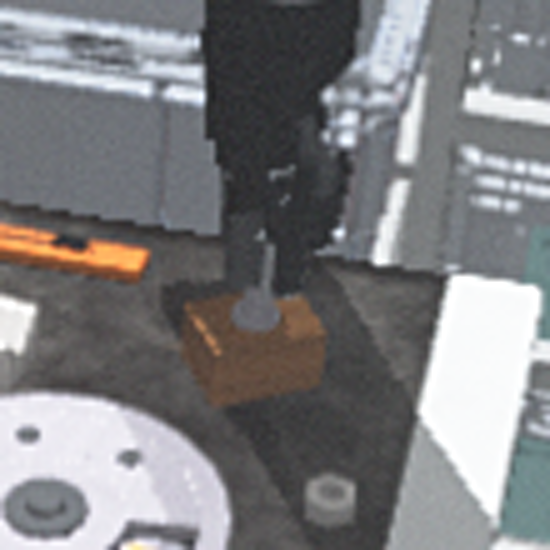

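The key's neck at (268,270) stands between the fingers. I close, then lift.

>>> move_arm:
  plan:
    - {"delta_pos": [0,-0.001,0],"turn": [0,0,0],"fingers": 0.8}
    - {"delta_pos": [0,-0.001,0],"turn": [0,0,0],"fingers": 1}
    - {"delta_pos": [0,-0.001,0],"turn": [0,0,0],"fingers": 1}
    - {"delta_pos": [0,-0.001,0],"turn": [0,0,0],"fingers": 1}
    - {"delta_pos": [0,-0.001,0],"turn": [0,0,0],"fingers": 1}
    - {"delta_pos": [0,-0.001,0],"turn": [0,0,0],"fingers": 1}
  force: 90

```text
clock: 10.35
position: [0.5245, -0.3809, 0.0776]
ee_rot: [0.958, 0.286, 0.0, 0.0]
ft_force: [-0.9, 1.2, 5.6]
grip_width: 0.105
grasp_force: 88.0
```

```bash
python3 -c "
from h import *
st(); go((.525,-.381,.077),-56.6)"
```

```text
{'clock': 10.35, 'position': [0.524, -0.381, 0.078], 'joint_pos': [-0.124, 0.731, 0.984, 1.611, -0.652, 1.16, 0.024], 'ft_force': [-0.91, 1.229, 5.626], 'torque': [0.28, 0.134, 0.011], 'grip_width': 0.105, 'grasp_force': 87.972}
pos [ 0.5245 -0.3809  0.0776] yaz -56.7 d [0.0004 0.0004 0.0006] turn [ 0.0002 -0.0004 -0.0021]
```

>>> move_arm:
  plan:
    - {"delta_pos": [0,0,-0.02],"turn": [0,0,0],"fingers": 1}
    - {"delta_pos": [0,0,-0.05],"turn": [0,0,0],"fingers": 1}
    - {"delta_pos": [0,0,-0.09],"turn": [0,0,0],"fingers": 1}
    - {"delta_pos": [0,0,-0.1],"turn": [0,0,0],"fingers": 1}
    - {"delta_pos": [0,0,-0.1],"turn": [0,0,0],"fingers": 1}

```text
clock: 10.98
position: [0.5244, -0.3808, 0.1777]
ee_rot: [0.958, 0.286, 0.0, 0.0]
ft_force: [0.3, 0.1, -1.3]
grip_width: 0.106
grasp_force: 88.9
```

```bash
python3 -c "
from h import *
st(); go((.53,-.168,.175),79.2)"
```

```text
{'clock': 10.975, 'position': [0.524, -0.381, 0.178], 'joint_pos': [-0.165, 0.637, 1.067, 1.521, -0.569, 1.321, -0.029], 'ft_force': [0.347, 0.139, -1.333], 'torque': [0.038, 0.036, 0.02], 'grip_width': 0.106, 'grasp_force': 88.928}
pos [ 0.5244 -0.3808  0.1777] yaz -56.7 d [ 0.1215 -0.1748  0.0027] turn [ 9.0000e-04  1.0000e-04 -2.3723e+00]
```

To row units: -2.1 rad / 3.1416 = -0.6685.

>>> move_arm:
  plan:
    - {"delta_pos": [0.03,-0.04,0],"turn": [0,0,-0.382],"fingers": 1}
    - {"delta_pos": [0.06,-0.08,0],"turn": [0,0,-0.382],"fingers": 1}
    - {"delta_pos": [0.09,-0.13,0],"turn": [0,0,-0.382],"fingers": 1}
    - {"delta_pos": [0.1215,-0.175,0],"turn": [0,0,-0.382],"fingers": 1}
    - {"delta_pos": [0.1215,-0.175,0],"turn": [0,0,-0.382],"fingers": 1}
    - {"delta_pos": [0.1215,-0.175,0],"turn": [0,0,-0.382],"fingers": 1}
    - {"delta_pos": [0.1215,-0.175,0],"turn": [0,0,-0.382],"fingers": 1}
    - {"delta_pos": [0.1215,-0.175,0],"turn": [0,0,-0.6685],"fingers": 1}
    - {"delta_pos": [0.1215,-0.175,0],"turn": [0,0,-0.6685],"fingers": 1}
    - {"delta_pos": [0.1215,-0.175,0],"turn": [0,0,-0.6685],"fingers": 1}
    - {"delta_pos": [0.1215,-0.175,0],"turn": [0,0,-0.6685],"fingers": 1}
    - {"delta_pos": [0.1215,-0.175,0],"turn": [0,0,-0.6685],"fingers": 1}

```text
clock: 12.48
position: [0.529, -0.1675, 0.1759]
ee_rot: [0.226, 0.974, -0.0, -0.001]
ft_force: [-0.2, 0.2, 0.1]
grip_width: 0.105
grasp_force: 88.9
```

```bash
python3 -c "
from h import *
st(); go((.53,-.168,.16),79.2)"
```

```text
{'clock': 12.475, 'position': [0.529, -0.167, 0.176], 'joint_pos': [-0.423, 0.273, 0.761, 1.768, -0.202, 1.183, 1.513], 'ft_force': [-0.246, 0.19, 0.058], 'torque': [-0.0, 0.026, 0.006], 'grip_width': 0.105, 'grasp_force': 88.895}
pos [ 0.529  -0.1675  0.1759] yaz 63.9 d [-0.0011 -0.0001  0.0159] turn [-0.0004 -0.0024 -0.2665]
```

To row units: -0.266 rad / 3.1416 = -0.0847.

>>> move_arm:
  plan:
    - {"delta_pos": [0,0.0005,0],"turn": [0,0,-0.0847],"fingers": 1}
    - {"delta_pos": [0,0.0005,0],"turn": [0,0,-0.0847],"fingers": 1}
    - {"delta_pos": [0,0.0005,0.015],"turn": [0,0,-0.0847],"fingers": 1}
    - {"delta_pos": [0,0.0005,0.03],"turn": [0,0,-0.0847],"fingers": 1}
    - {"delta_pos": [0,0.0005,0.03],"turn": [0,0,-0.0847],"fingers": 1}

```text
clock: 13.1
position: [0.5289, -0.1671, 0.1452]
ee_rot: [0.098, 0.995, -0.0, -0.002]
ft_force: [0.5, 0.9, -1.2]
grip_width: 0.1
grasp_force: 88.9
```

```bash
python3 -c "
from h import *
st(); go((.529,-.167,.126),79.2)
ims=[]
for n,(x,y,w,h) in(('top',(300,160,120,90)),('side',(270,130,120,90))):
    c=camera(n); ims.append(cv2.resize(c['color'][y:y+h,x:x+w,::-1],(400,300),interpolation=2))
cv2.imwrite('pics/ins.png',np.hstack(ims))"
```

```text
{'clock': 13.1, 'position': [0.529, -0.167, 0.145], 'joint_pos': [-0.377, 0.302, 0.709, 1.8, -0.215, 1.123, 1.779], 'ft_force': [0.482, 0.924, -1.198], 'torque': [-0.009, 0.015, 0.019], 'grip_width': 0.1, 'grasp_force': 88.893}
pos [ 0.5289 -0.1671  0.1452] yaz 78.8 d [-0.0002  0.0001  0.0192] turn [-0.0005 -0.0036 -0.0073]
```

View pics/ins.png

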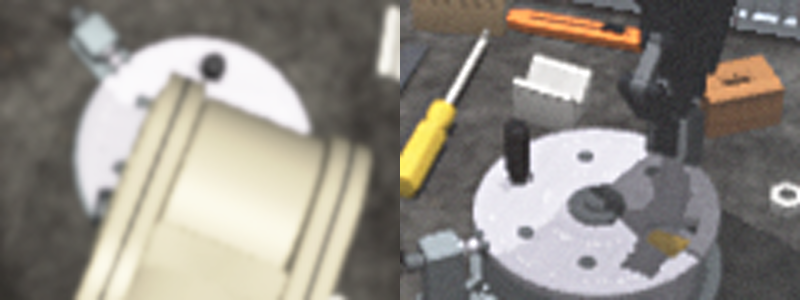

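The side panel shows the key held above the plug at (668,240), and the top view is blocked by the arm. I lower it to the mouth and feel.

To row units: -0.005 rad / 3.1416 = -0.0016.

>>> move_arm:
  plan:
    - {"delta_pos": [0,0,0.01],"turn": [0,0.0006,-0.0016],"fingers": 1}
    - {"delta_pos": [0,0,0.018],"turn": [0,0.0006,-0.0016],"fingers": 1}
    - {"delta_pos": [0,0,0.022],"turn": [0,0.0006,-0.0016],"fingers": 1}
    - {"delta_pos": [0,0,0.026],"turn": [0,0.0006,-0.0016],"fingers": 1}
    - {"delta_pos": [0,0,0.026],"turn": [0,0.0006,-0.0016],"fingers": 1}

```text
clock: 13.82
position: [0.53, -0.1674, 0.1211]
ee_rot: [0.095, 0.995, 0.0, -0.001]
ft_force: [0.0, -0.6, -0.5]
grip_width: 0.101
grasp_force: 88.9
```

```bash
python3 -c "
from h import *
st(); go((.529,-.167,.0916),79.2)"
```

```text
{'clock': 13.825, 'position': [0.53, -0.167, 0.121], 'joint_pos': [-0.362, 0.334, 0.697, 1.82, -0.241, 1.076, 1.804], 'ft_force': [0.003, -0.619, -0.486], 'torque': [-0.037, 0.022, -0.022], 'grip_width': 0.101, 'grasp_force': 88.895}
pos [ 0.53   -0.1674  0.1211] yaz 79.1 d [0.001  0.0002 0.0295] turn [ 0.     -0.0023 -0.0013]
```

>>> move_arm:
  plan:
    - {"delta_pos": [0,0,0.002],"turn": [0,0,0],"fingers": 1}
    - {"delta_pos": [0,0,0.004],"turn": [0,0,0],"fingers": 1}
    - {"delta_pos": [0,0,0.006],"turn": [0,0,0],"fingers": 1}
    - {"delta_pos": [0,0,0.008],"turn": [0,0,0],"fingers": 1}
    - {"delta_pos": [0,0,0.008],"turn": [0,0,0],"fingers": 1}

```text
clock: 14.45
position: [0.53, -0.1674, 0.1131]
ee_rot: [0.095, 0.995, 0.0, -0.001]
ft_force: [0.0, -0.4, -0.8]
grip_width: 0.099
grasp_force: 88.9
```

```bash
python3 -c "
from h import *
st(); go((.529,-.167,.0916),79.2)"
```

```text
{'clock': 14.45, 'position': [0.53, -0.167, 0.113], 'joint_pos': [-0.358, 0.345, 0.693, 1.827, -0.25, 1.061, 1.811], 'ft_force': [0.029, -0.415, -0.766], 'torque': [-0.057, 0.036, 0.032], 'grip_width': 0.099, 'grasp_force': 88.894}
pos [ 0.53   -0.1674  0.1131] yaz 79.1 d [0.001  0.0002 0.0215] turn [ 0.     -0.0023 -0.0013]
```

>>> move_arm:
  plan:
    - {"delta_pos": [0,0,0.003],"turn": [0,0,0],"fingers": 1}
    - {"delta_pos": [0,0,0.006],"turn": [0,0,0],"fingers": 1}
    - {"delta_pos": [0,0,0.009],"turn": [0,0,0],"fingers": 1}
    - {"delta_pos": [0,0,0.012],"turn": [0,0,0],"fingers": 1}
    - {"delta_pos": [0,0,0.015],"turn": [0,0,0],"fingers": 1}
    - {"delta_pos": [0,0,0.017],"turn": [0,0,0],"fingers": 1}
    - {"delta_pos": [0,0,0.017],"turn": [0,0,0],"fingers": 1}

```text
clock: 15.32
position: [0.5302, -0.1676, 0.0964]
ee_rot: [0.095, 0.995, 0.0, -0.001]
ft_force: [-0.4, -0.5, 1.7]
grip_width: 0.108
grasp_force: 89.6
```

```bash
python3 -c "
from h import *
st(); go((.529,-.167,.0916),79.2)"
```

```text
{'clock': 15.325, 'position': [0.53, -0.168, 0.096], 'joint_pos': [-0.348, 0.368, 0.683, 1.841, -0.268, 1.028, 1.824], 'ft_force': [-0.394, -0.475, 1.719], 'torque': [-0.04, 0.206, -0.013], 'grip_width': 0.108, 'grasp_force': 89.581}
pos [ 0.5302 -0.1676  0.0964] yaz 79.1 d [0.0013 0.0003 0.0048] turn [ 0.0001 -0.0016 -0.0015]
```

>>> move_arm:
  plan:
    - {"delta_pos": [0,0,0.002],"turn": [0,0,0],"fingers": 1}
    - {"delta_pos": [0,0,0.004],"turn": [0,0,0],"fingers": 1}
    - {"delta_pos": [0,0,0.006],"turn": [0,0,0],"fingers": 1}
    - {"delta_pos": [0,0,0.006],"turn": [0,0,0],"fingers": 1}

```text
clock: 15.82
position: [0.5304, -0.1677, 0.0914]
ee_rot: [0.095, 0.995, 0.0, -0.001]
ft_force: [-4.3, 2.4, 14.2]
grip_width: 0.105
grasp_force: 91.7
```

```bash
python3 -c "
from h import *
st(); go((.529,-.167,.0916),79.2)
c=camera('side'); cv2.imwrite('pics/home.png',cv2.resize(c['color'][150:225,290:390,::-1],(800,600),interpolation=2))"
```

```text
{'clock': 15.825, 'position': [0.53, -0.168, 0.091], 'joint_pos': [-0.344, 0.375, 0.68, 1.844, -0.274, 1.019, 1.829], 'ft_force': [-4.336, 2.37, 14.236], 'torque': [0.265, 1.285, 0.002], 'grip_width': 0.105, 'grasp_force': 91.719}
pos [ 0.5304 -0.1677  0.0914] yaz 79.1 d [ 0.0015  0.0004 -0.0002] turn [ 0.0006 -0.0012 -0.0016]
```

>>> move_arm:
  plan:
    - {"delta_pos": [0,0,0.002],"turn": [0,0,0],"fingers": 1}
    - {"delta_pos": [0,0,0.004],"turn": [0,0,0],"fingers": 1}
    - {"delta_pos": [0,0,0.004],"turn": [0,0,0],"fingers": 1}

```text
clock: 16.25
position: [0.5315, -0.168, 0.0907]
ee_rot: [0.095, 0.995, 0.001, 0.001]
ft_force: [-17.4, 5.7, 51.8]
grip_width: 0.101
grasp_force: 98.2
```

```bash
python3 -c "
from h import *
st(); go((.529,-.167,.0916),79.2)
c=camera('side'); cv2.imwrite('pics/home.png',cv2.resize(c['color'][150:225,290:390,::-1],(800,600),interpolation=2))"
```

```text
{'clock': 16.25, 'position': [0.532, -0.168, 0.091], 'joint_pos': [-0.341, 0.377, 0.679, 1.844, -0.279, 1.016, 1.832], 'ft_force': [-17.444, 5.677, 51.839], 'torque': [1.439, 4.119, -0.04], 'grip_width': 0.101, 'grasp_force': 98.22}
pos [ 0.5315 -0.168   0.0907] yaz 79.1 d [ 0.0027  0.0005 -0.0009] turn [ 0.0026  0.0012 -0.0019]
```

View pics/home.png

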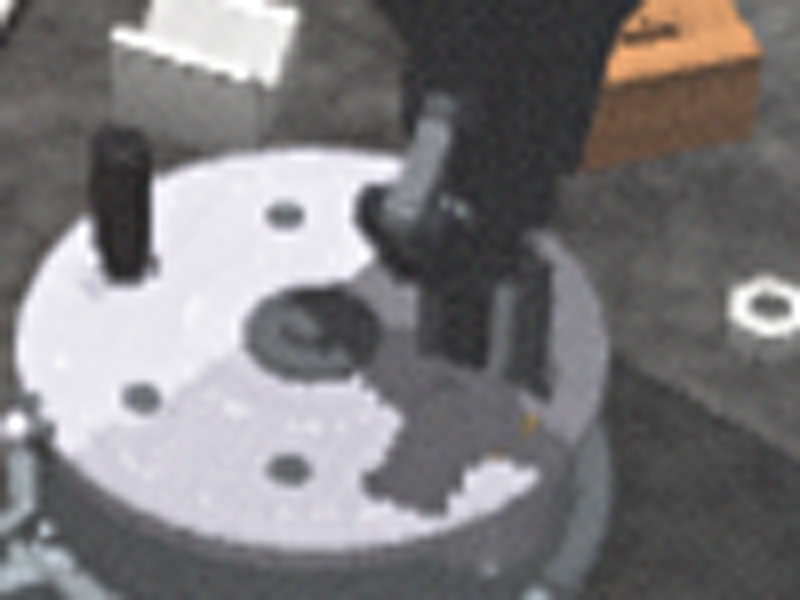

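The key is home: the collar stops hard at TCP z 0.091 against an expected 0.0916, and the picture shows the bow in the fingers at (500,330) over the plug. I ease the push and turn clockwise.

To row units: 0.54 rad / 3.1416 = 0.1719.

>>> move_arm:
  plan:
    - {"delta_pos": [0,0,-0.004],"turn": [0,0,0],"fingers": 1}
    - {"delta_pos": [0,0,-0.004],"turn": [0,0,0],"fingers": 1}
    - {"delta_pos": [0,0,-0.004],"turn": [0,0,0.0573],"fingers": 1}
    - {"delta_pos": [0,0,-0.004],"turn": [0,0,0.1146],"fingers": 1}
    - {"delta_pos": [0,0,-0.004],"turn": [0,0,0.1719],"fingers": 1}
    - {"delta_pos": [0,0,-0.004],"turn": [0,0,0.1719],"fingers": 1}

```text
clock: 17.05
position: [0.531, -0.168, 0.0913]
ee_rot: [0.358, 0.934, -0.0, 0.0]
ft_force: [-2.2, -0.2, 13.5]
grip_width: 0.107
grasp_force: 92.0
```

```bash
python3 -c "
from h import *
st(); go((.53,-.1675,.0914),79.1)"
```

```text
{'clock': 17.05, 'position': [0.531, -0.168, 0.091], 'joint_pos': [-0.429, 0.405, 0.79, 1.848, -0.333, 1.026, 1.335], 'ft_force': [-2.18, -0.207, 13.539], 'torque': [-0.17, 0.373, 0.037], 'grip_width': 0.107, 'grasp_force': 91.966}
pos [ 0.531  -0.168   0.0913] yaz 48.0 d [ 0.001  -0.0003 -0.0001] turn [-5.000e-04  2.000e-04 -5.421e-01]
```

To row units: 1.14 rad / 3.1416 = 0.3629.

>>> move_arm:
  plan:
    - {"delta_pos": [0,0,0],"turn": [0,0,0.0541],"fingers": 1}
    - {"delta_pos": [0,0,0],"turn": [0,0,0.1082],"fingers": 1}
    - {"delta_pos": [0,0,0],"turn": [0,0,0.1623],"fingers": 1}
    - {"delta_pos": [0,0,0],"turn": [0,0,0.2165],"fingers": 1}
    - {"delta_pos": [0,0,0],"turn": [0,0,0.2706],"fingers": 1}
    - {"delta_pos": [0,0,0],"turn": [0,0,0.3183],"fingers": 1}
    - {"delta_pos": [0,0,0],"turn": [0,0,0.3501],"fingers": 1}
    - {"delta_pos": [0,0,0],"turn": [0,0,0.3629],"fingers": 1}
    - {"delta_pos": [0,0,0],"turn": [0,0,0.3629],"fingers": 1}
    - {"delta_pos": [0,0,0],"turn": [0,0,0.3629],"fingers": 1}

```text
clock: 18.3
position: [0.53, -0.1688, 0.0912]
ee_rot: [0.805, 0.594, -0.001, -0.0]
ft_force: [-6.0, -1.2, 17.1]
grip_width: 0.101
grasp_force: 92.5
```

```bash
python3 -c "
from h import *
st(); go((.53,-.1675,.0914),79.1)"
```

```text
{'clock': 18.3, 'position': [0.53, -0.169, 0.091], 'joint_pos': [-0.602, 0.51, 1.039, 1.855, -0.499, 1.068, 0.334], 'ft_force': [-5.992, -1.171, 17.09], 'torque': [-0.471, 1.492, 0.164], 'grip_width': 0.101, 'grasp_force': 92.478}
pos [ 0.53   -0.1688  0.0912] yaz -17.2 d [ 0.0012 -0.0004 -0.0002] turn [-2.2000e-03  1.0000e-04 -1.6801e+00]
```

To row units: 0.06 rad / 3.1416 = 0.0191.

>>> move_arm:
  plan:
    - {"delta_pos": [0,0,0],"turn": [0,0,0.0095],"fingers": 1}
    - {"delta_pos": [0,0,0],"turn": [0,0,0.0191],"fingers": 1}
    - {"delta_pos": [0,0,0],"turn": [0,0,0.0191],"fingers": 1}
    - {"delta_pos": [0,0,0],"turn": [0,0,0.0191],"fingers": 1}
    - {"delta_pos": [0,0,0],"turn": [0,0,0.0191],"fingers": 1}

```text
clock: 18.92
position: [0.5298, -0.1687, 0.0912]
ee_rot: [0.822, 0.569, -0.001, -0.0]
ft_force: [-6.6, -0.3, 19.0]
grip_width: 0.099
grasp_force: 92.6
```

```bash
python3 -c "
from h import *
st(); go((.53,-.1675,.0914),79.1)"
```

```text
{'clock': 18.925, 'position': [0.53, -0.169, 0.091], 'joint_pos': [-0.61, 0.517, 1.053, 1.855, -0.51, 1.072, 0.282], 'ft_force': [-6.594, -0.263, 18.98], 'torque': [-0.319, 1.73, 0.207], 'grip_width': 0.099, 'grasp_force': 92.6}
pos [ 0.5298 -0.1687  0.0912] yaz -20.6 d [ 0.0012 -0.0003 -0.0002] turn [-2.50e-03 -5.00e-04 -1.74e+00]
```

```bash
python3 - <<'E'
from h import *
import pickle
def kn(c):
    m=np.zeros((400,640),np.uint8); m[155:190,295:315]=(c["color"][155:190,295:315].max(2)<60); M=cv2.moments(m); return M["m00"],M["m10"]/M["m00"],M["m01"]/M["m00"]
print(kn(pickle.load(open("side1.pkl","rb"))),kn(camera("side")))
from workcell import hand_in
print(hand_in())
E
```

```text
(77.0, 304.8181818181818, 176.01298701298703) (85.0, 304.83529411764704, 175.27058823529413)
the job is handed in; nothing more can be done
None
```

I handed the job in at about 19 s of the 64 s: plate at its detent, key fully home, turned about 1.74 rad clockwise at the hand, and still gripped at about 92 N. Neither the lock's own turn nor the verdict was reported back.

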